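# Set a winder spool on the spindle flat and hold it for the set-screw

### The job

Pinch the winder's spindle across its brass flat and turn it until the flat faces the yellow post, then put the spool on the spindle, collar up, with its red set-screw on that flat. Finish holding the spool upright and still, with its bottom about 1 cm clear of the winder's deck, so that I can tighten the screw from the yellow post's side; do not let go. Leave the pen cup, the jar and the tin where they are.

Things in the scene. Friction and masses are not known exactly. Their poses are not given: they have to be found in the camera images.
- winder: Fixed bench winder: red box with an aluminium deck, 150 x 150 x 60 mm high. Origin under its centre on the bench; z up. A yellow post (12 x 16 mm, 30 mm high above the deck, 60 mm from the spindle axis) stands on the deck on the winder's own +x side. The upright spindle stands at the centre of the deck.
- spindle (a joint): Turn of the upright spindle about its vertical axis, rad, counter-clockwise from above positive; 0 when the flat faces the yellow post. Range -3 to 3; at the start the flat is 0.6 to 1.4 rad on the positive side. It turns stiffly (0.06 N m of friction), has no spring and stays where it is left.
- spindle_foot (a point): Point on the spindle axis at the deck's surface (60 mm above the bench). Turns with the spindle: x points out of the flat, z up. The spindle is a D-section steel shaft, 24 mm diameter with one flat 8 mm from the axis over its whole height: 95 mm above the deck plus a 5 mm tapered nose.
- flat (a point): The brass-coloured flat of the spindle, 17 mm wide and 95 mm high; origin at the centre of its face, 8 mm from the axis and 47.5 mm above the deck; x points out of the flat. Pinched squarely across the flat the spindle measures 20 mm, its middle 2 mm behind the axis (round back 12 mm, flat 8 mm); 0.2 rad off square about 21.5 mm, elsewhere up to 24 mm. Squeezing does not turn it square.
- spool: Empty loose spool, 0.18 to 0.35 kg, 76 mm high with the collar on top, standing upright on the bench. Origin on its axis at the underside, z up, x towards the red screw. Two blue flanges of 68 mm diameter (z 0 to 4 and 44 to 48 mm) and a white 40 mm core; its bore is 32 mm wide.
- collar (a point): Centre of the collar's top, 76 mm above the spool's underside. Octagonal aluminium collar, 36 mm across flats, z 48 to 76 mm; grip its two faces square to the spool's y. Bore 27 mm; inside it the screw's tip, 8 mm wide, z 57 to 67 mm, stands in to 9.5 mm from the axis, so the collar passes down the spindle only with the screw on the flat (within about 0.25 rad).
- screw (a point): Outer end of the red set-screw head (9 mm diameter, stands 8 mm out of the collar's +x face): 26 mm from the spool axis, 62 mm above the spool's underside.
- pen_cup: Black cup of pens and files, 72 mm diameter, 135 mm high with its contents; origin under its centre. Leave it alone.
- jar: Glass jar with a steel cap, 84 mm diameter, 120 mm high; origin under its centre. Leave it alone.
- tin: Round brass tin, 62 mm diameter, 30 mm high; origin under its centre. Leave it alone.

How it is judged:
By the outcome, as a careful person would: the job done as asked, in the order asked, and still so for the second after the job is handed in, while the arm keeps its last pose, push and grip.
It also fails if it takes over 58 s, if anything falls off the work surface, if the arm or the gripper's body presses on something with over 40 N, if the wrist force passes 120 N, or if a joint passes its speed limit or range.

### The arm

A 7-joint arm with a two-finger parallel gripper is mounted at the origin on the work surface. World frame = base frame: x ahead of the robot, y to its left, z up, the work surface at z = 0. Lengths are in m, angles in rad, forces in N, time in s.
With the tool pointing down it reaches from about 0.425 to 0.875 m from the base axis. Payload 4.7 kg.
Tool frame: the origin (TCP) lies midway between the tips of the shut fingers; the grasp point (between the pads) lies 19 mm behind it (ctrl.grip_point_offset is the distance from the TCP to the grasp point, in m); z points along the fingers, y is the line along which they close (so a half turn about z gives the same grasp; the last joint's range is limited). The gripper opens to 87 mm and grips with 3 to 60 N. Pads are 19 mm wide; open, the fingers measure 117 mm over their backs; the gripper's body (75 mm by 190 mm) begins 51 mm behind the grasp point.
Start: joints at [-1.117, 0.321, -0.07, 1.45, 0.023, 1.371, -0.057], TCP at [0.277, 0.588, 0.223] pointing down, gripper open.
Joint ranges: [-2.86, 2.86], [-0.3, 2.09], [-1.38, 1.24], [0.06, 2.45], [-1.56, 4.7], [0.09, 2.05], [-2.69, 2.69]. Speed limits (rad/s): [2.57, 2.57, 3.14, 3.14, 3.14, 3.14, 3.14].

### API

Orientations are given as a rotation vector (axis times angle).
In Python, from bench import ctrl gives the robot as it stands. The module is installed in compiled form; this text tells all that it offers.
- The arm moves only by the shell command python3 -m handwheel 'ROWS' [OPENING] [FORCE]. ROWS is JSON, a list of rows, each an object of numbers: "x", "y", "z": the shift along the tool's x, y, z in m; "wx", "wy", "wz": the turn, a rotation vector about the tool's x, y, z in degrees. A call has 1 to 10 rows; each row is the pose to reach, as a shift and turn from the pose commanded when the call began, along the tool's axes at that moment; what a row does not reach only later rows make up. A row lasts 1/12 s, in which the tool goes at most 41.7 mm and 7.16 degrees, less where a joint would pass 70% of its speed; a pose out of reach is approached as far as the arm can. A call with a gripper value outside its range is refused whole. OPENING is the finger opening in m, from 0 to 0.087, set as the call begins (- or left out, the last holds). The fingers move at their own pace and stop on an object; FORCE is the grip in N (left out, the last holds). Time passes only in rows, so rows that repeat a pose let the fingers close. It gives the time, the measured TCP pose, the force, the opening and the grip force at its end, in the units of the state.
- ctrl.get_state(): the state, without advancing time (a new reading comes with each control period).
- ctrl.get_image(name): name is "scene" or "top"; returns a dict with "image" (480x640x3 uint8, red, green, blue), "K" (3x3 intrinsics, pixels), "world_to_cam" (4x4, takes a point from world to camera coordinates). Camera axes: x right, y down, z forward; pixel columns grow to the right and rows downward; lengths in m; the calibration is good to about 2 mm. A picture is of the moment at which its call begins. There is no depth.
- ctrl.close_job(): hands the job in; it is judged then, once.
The state is a dict: "time": time; "joint_positions": joint angles; "qd": joint speeds; "joint_torque": joint torques, N m; "position": TCP position; "tool_rot": TCP orientation; "ft_force": force on the tool from outside, world axes, zero at the start; "torque": the same for the moment, N m; "grip_width": opening from 0.0 (shut) to 1.0 (fully open); "grip_force": force on a finger pad.
Only numpy, scipy, OpenCV 4.12 (cv2) and the standard library are available. Lean on these libraries where they do the work, as an engineer would, in place of code of your own. Each camera call takes 0.05 s, during which the arm holds its last target. There are 200 camera calls.

## Working session

There is one attempt and no reset: what is moved stays moved. The work goes in short steps, Python scripts to look and compute and a shell command to move; the robot and the scene stay as the last step left them, time stands still between calls to the robot, and variables do not carry over. Pictures are saved under pics/ and viewed, at most 10 in all, crops included, and the job is handed in when it is done.

```bash
mkdir -p pics
cat > h.py <<'E'
import numpy as np,cv2
from bench import ctrl
from scipy.spatial.transform import Rotation as R
def get(n,save=None):
    d=ctrl.get_image(n)
    if save: cv2.imwrite('pics/'+save,d['image'][:,:,::-1])
    return d
def ray(d,u,v):
    M=np.array(d['world_to_cam']);Rm=M[:3,:3];c=-Rm.T@M[:3,3]
    return c,Rm.T@np.linalg.inv(np.array(d['K']))@[u,v,1]
def onz(d,u,v,z):
    c,r=ray(d,u,v);return c+r*(z-c[2])/r[2]
def proj(d,p):
    M=np.array(d['world_to_cam']);q=np.array(d['K'])@(M[:3,:3]@np.array(p)+M[:3,3]);return q[:2]/q[2]
E
python3 - <<'E'
from h import *
for n in('top','scene'):
    d=get(n,n+'0.png');print(n,np.round(ray(d,320,240),3).tolist())
s=ctrl.get_state();print(s);print(R.from_rotvec(s['tool_rot']).as_matrix().round(3),ctrl.grip_point_offset)
E
```

```text
top [[0.296, 0.011, 1.337], [0.209, 0.007, -0.978]]
scene [[1.319, 0.45, 0.878], [-0.662, -0.364, -0.655]]
{'time': 0.1, 'joint_positions': array([-1.11688781,  0.32173357, -0.07005853,  1.45150636,  0.02260702,
        1.37077267, -0.05690525]), 'qd': array([ 3.92069506e-04, -1.70080560e-03, -8.05438648e-05, -1.98990451e-03,
       -1.51038601e-03, -6.83602368e-04, -7.94356663e-04]), 'joint_torque': array([ 5.14880026e-05, -4.92574739e+01, -4.05666735e-01, -3.13400424e+01,
       -6.42754650e-02,  3.94876627e-02,  7.36323182e-05]), 'position': array([0.27661073, 0.58769407, 0.22160402]), 'tool_rot': array([-6.85242417e-01, -3.06568888e+00,  2.53511081e-03]), 'ft_force': array([-0.29160703,  0.0170103 ,  0.51118146]), 'torque': array([ 0.01560841, -0.01597614,  0.06495565]), 'grip_force': 0.0, 'grip_width': 1.0004916457203334}
[[-0.905  0.426 -0.001]
 [ 0.426  0.905 -0.002]
 [-0.    -0.002 -1.   ]] 0.0187
```

View pics/top0.png

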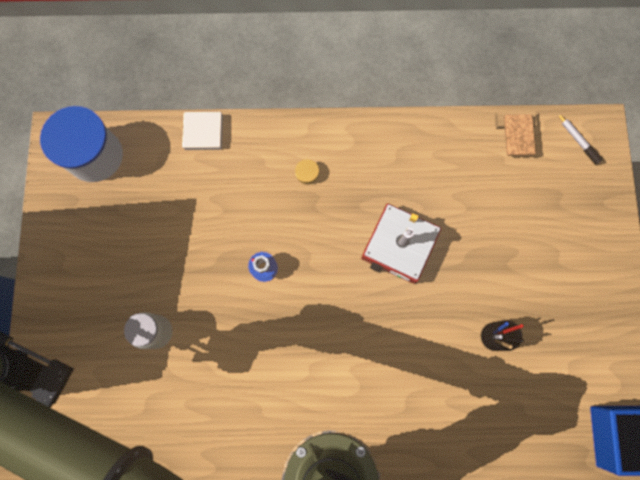

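View pics/scene0.png

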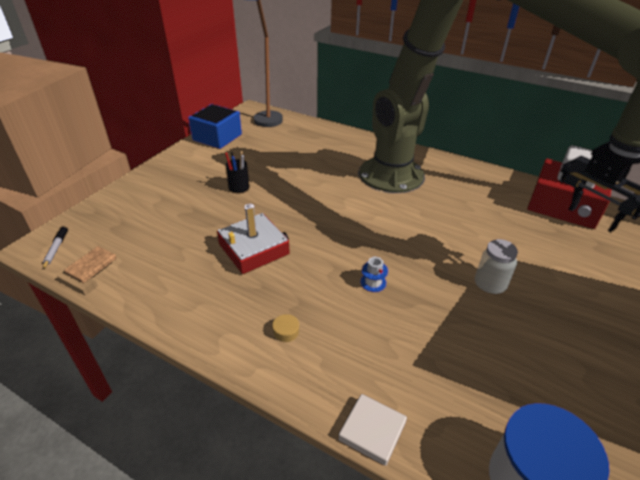

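Top view: winder deck is at about (402,243), its post at (414,217), the spool at (263,266), tin (307,171), jar (145,330) and cup (502,335). In the scene view the brass flat shows at (251,220) and the spool is at (375,273).

Run:
```python
from h import *
t=get('top');s=get('scene')
I=t['image'];H=cv2.cvtColor(I,cv2.COLOR_RGB2HSV)
S=s['image'];HS=cv2.cvtColor(S,cv2.COLOR_RGB2HSV)
def blob(H,lo,hi,box):
    m=cv2.inRange(H,lo,hi);x0,y0,x1,y1=box;k=np.zeros_like(m);k[y0:y1,x0:x1]=m[y0:y1,x0:x1]
    c=max(cv2.findContours(k,0,2)[0],key=cv2.contourArea);return c,k
# deck
c,k=blob(H,(0,0,120),(180,50,255),(350,190,450,295))
r=cv2.minAreaRect(cv2.convexHull(c));print('deck',r)
P=np.array([onz(t,*p,.06) for p in cv2.boxPoints(r)]);print(P.round(3),P.mean(0).round(4),[np.linalg.norm(P[i]-P[i-1]).round(4) for i in range(4)])
c,k=blob(H,(18,150,120),(32,255,255),(400,205,430,230));m=cv2.moments(k,True);pp=(m['m10']/m['m00'],m['m01']/m['m00']);print('post',pp,m['m00'],onz(t,*pp,.09).round(4))
d=onz(t,*pp,.088)-P.mean(0);print('post dist',np.linalg.norm(d[:2]),np.arctan2(d[1],d[0]))
# spool flange blue
c,k=blob(H,(105,120,60),(130,255,255),(235,240,295,295));e=cv2.minEnclosingCircle(c);print('flange',e,cv2.fitEllipse(c),onz(t,*e[0],.047).round(4))
for nm,D,HH,box in(('top',t,H,(240,240,290,290)),('scene',s,HS,(355,245,400,300))):
    x0,y0,x1,y1=box
    m=cv2.inRange(HH,(0,120,70),(8,255,255))|cv2.inRange(HH,(172,120,70),(180,255,255));k=np.zeros_like(m);k[y0:y1,x0:x1]=m[y0:y1,x0:x1]
    q=np.argwhere(k>0);print(nm,'red',len(q),q.mean(0)[::-1] if len(q) else 0, onz(D,*q.mean(0)[::-1],.062).round(4) if len(q) else 0)
for n,(z0,h) in {'tin':((307,171),.03),'jar':((143,327),.12),'cup':((502,333),.1)}.items(): print(n,onz(t,*z0,h).round(3))
a=cv2.resize(I[190:300,355:455],(400,440),interpolation=2);b=cv2.resize(I[235:300,230:300],(400,371),interpolation=2);
c=cv2.resize(S[190:280,205:300],(400,379),interpolation=2);d=cv2.resize(S[240:300,345:405],(400,400),interpolation=2)
o=np.zeros((840,800,3),np.uint8)
for x,y,im in((0,0,a),(400,0,b),(0,440,c),(400,440,d)):o[y:y+im.shape[0],x:x+400]=im
cv2.imwrite('pics/crops.png',cv2.resize(o[:,:,::-1],(571,600)))
```

```text
deck ((402.45849609375, 241.17315673828125), (58.528465270996094, 56.36333084106445), 24.775142669677734)
[[ 0.532 -0.087  0.06 ]
 [ 0.66  -0.149  0.06 ]
 [ 0.596 -0.277  0.06 ]
 [ 0.47  -0.213  0.06 ]] [ 0.5646 -0.1812  0.06  ] [np.float64(0.1405), np.float64(0.1425), np.float64(0.1431), np.float64(0.141)]
post (413.8205128205128, 216.82051282051282) 39.0 [ 0.6171 -0.2064  0.09  ]
post dist 0.05888678834867873 -0.44847799775482405
flange ((260.5, 269.5), 12.90358829498291) ((261.5360412597656, 266.5299072265625), (20.2008113861084, 26.690031051635742), 141.11602783203125) [0.4994 0.1668 0.047 ]
top red 2 [252.  259.5] [0.5218 0.186  0.062 ]
scene red 5 [380.2 270.6] [0.5211 0.1848 0.062 ]
tin [0.757 0.052 0.03 ]
jar [0.359 0.423 0.12 ]
cup [ 0.339 -0.394  0.1  ]
```

View pics/crops.png

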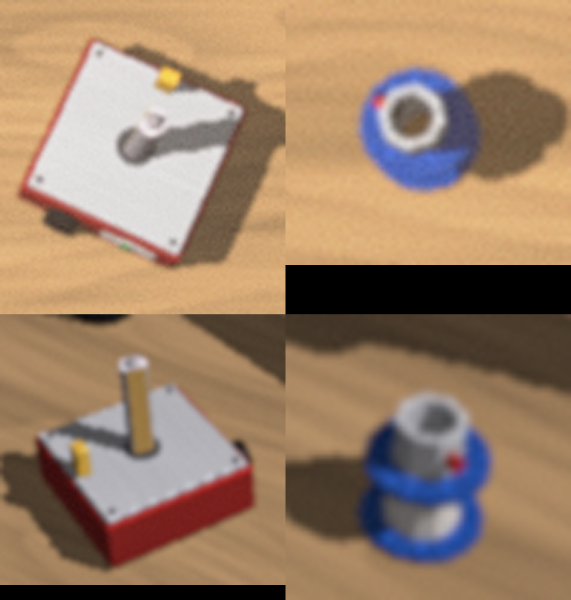

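Crops show the screw at upper left of the spool from the top, at its right front in the scene view, and the brass flat facing the scene camera with a thin grey strip on its left. I'll refine the centres and the flat's angle.

Run:
```python
from h import *
t=get('top');s=get('scene')
I=t['image'];H=cv2.cvtColor(I,cv2.COLOR_RGB2HSV);S=s['image'];HS=cv2.cvtColor(S,cv2.COLOR_RGB2HSV)
def cent(m,box):
    x0,y0,x1,y1=box;k=np.zeros_like(m);k[y0:y1,x0:x1]=m[y0:y1,x0:x1]
    c=max(cv2.findContours(k,0,2)[0],key=cv2.contourArea);return cv2.minAreaRect(c)[0],cv2.minEnclosingCircle(c),cv2.contourArea(c)
# collar top (bright, low saturation) hull in top view
m=cv2.inRange(H,(0,0,120),(180,75,255));r=cent(m,(245,245,285,285));print('collar',r,onz(t,*r[0],.074).round(4))
r=cent(cv2.inRange(HS,(0,0,110),(180,75,255)),(355,245,400,275));print('collar scene',r)
m=cv2.inRange(H,(100,90,30),(135,255,255));r=cent(m,(235,240,295,295));print('flange',r,onz(t,*r[1][0],.046).round(4))
# spindle top
print('top nose',onz(t,408.5,232,.158).round(4),'base',onz(t,402.3,241.8,.06).round(4),'scene nose',onz(s,249.6,206,.16).round(4))
# expected silhouettes of the spindle in scene
ax=np.array([.5646,-.1812])
c,_=ray(s,0,0)
for z in(.09,.105,.12,.135):
    u,v=proj(s,[*ax,z]);v=int(round(v));f=(proj(s,[*(ax+[-.006,.008]),z])-[u,v])[0]/.01
    print(z,round(u,2),v,'px/mm',round(f/1000,3));x=int(u)
    print(' ',[tuple(int(q) for q in p) for p in S[v,x-9:x+10]], x-9)
print('cam yaw',np.arctan2(c[1]-ax[1],c[0]-ax[0]))
```

```text
collar ((260.5000305175781, 263.5000305175781), ((260.8900146484375, 263.55999755859375), 9.025921821594238), 208.0) [0.5097 0.1637 0.074 ]
collar scene ((379.5384216308594, 264.1922912597656), ((377.4936828613281, 267.0949401855469), 12.572392463684082), 161.0)
flange ((259.4491271972656, 272.2170104980469), ((260.8688659667969, 268.9344177246094), 13.746213912963867), 172.5) [0.501 0.166 0.046]
top nose [ 0.5643 -0.181   0.158 ] base [ 0.5622 -0.1808  0.06  ] scene nose [ 0.5688 -0.1731  0.16  ]
0.09 250.35 225 px/mm 0.372
  [(179, 178, 184), (178, 177, 183), (179, 179, 184), (180, 179, 185), (174, 173, 179), (146, 146, 152), (117, 112, 114), (119, 103, 85), (142, 115, 75), (152, 120, 69), (153, 120, 65), (152, 119, 65), (152, 120, 69), (154, 127, 95), (160, 148, 140), (171, 168, 171), (176, 176, 181), (179, 178, 183), (177, 177, 182)] 241
0.105 249.87 221 px/mm 0.375
  [(168, 156, 149), (169, 160, 157), (174, 168, 167), (178, 174, 177), (179, 177, 182), (169, 168, 173), (134, 132, 139), (107, 99, 96), (125, 102, 73), (146, 115, 67), (152, 120, 66), (151, 117, 65), (152, 119, 64), (152, 122, 77), (157, 137, 114), (167, 160, 155), (173, 172, 175), (176, 176, 181), (176, 175, 180)] 240
0.12 249.38 216 px/mm 0.378
  [(173, 137, 100), (173, 136, 98), (174, 138, 99), (174, 138, 100), (166, 132, 96), (142, 116, 90), (111, 95, 80), (117, 99, 78), (140, 114, 75), (150, 118, 67), (152, 119, 67), (150, 118, 65), (150, 117, 66), (151, 124, 87), (157, 142, 128), (167, 160, 159), (174, 172, 175), (179, 177, 182), (179, 179, 184)] 240
0.135 248.88 212 px/mm 0.381
  [(164, 131, 94), (163, 131, 93), (163, 130, 93), (164, 132, 94), (164, 131, 94), (154, 123, 91), (124, 102, 85), (103, 89, 79), (124, 102, 73), (146, 116, 68), (150, 117, 64), (149, 117, 64), (149, 117, 64), (150, 120, 74), (152, 126, 91), (156, 130, 99), (158, 127, 95), (159, 126, 91), (158, 125, 90)] 239
cam yaw 0.6965360997757235
```

Spindle axis ≈ (0.5646, −0.181), post yaw ≈ −0.455, flat yaw ≈ 0.9. Spool ≈ (0.510, 0.164), with its screw yaw ≈ 1.07 and 25 mm out (26 expected). Everything fits, so I start moving.

```bash
cat >> h.py <<'E'
def to(p,yaw,off=0):
    """shift/turn from the measured pose so the TCP is at p, tool y at yaw, tool z straight down"""
    s=ctrl.get_state();T=R.from_rotvec(s['tool_rot']);y=np.array([np.cos(yaw),np.sin(yaw),0]);z=np.array([0,0,-1.])
    G=R.from_matrix(np.c_[np.cross(y,z),y,z])
    print('t',round(s['time'],2),'pos',s['position'].round(4),'yaw',np.arctan2(*T.as_matrix()[[1,0],1]).round(3),'w',round(s['grip_width']*.087,4),'F',s['ft_force'].round(1),s['grip_force'])
    print('xyz',T.inv().apply(np.array(p)-s['position']).round(4),'w',np.degrees((T.inv()*G).as_rotvec()).round(2),'q7',s['joint_positions'][6].round(2))
E
R='{"x":-0.2939,"y":-0.2875,"wz":6.6}'
python3 -m handwheel '[{"x":-0.294,"y":-0.288,"wz":6.6},{"x":-0.294,"y":-0.288,"wz":6.6},{"x":-0.294,"y":-0.288,"wz":6.6},{"x":-0.294,"y":-0.288,"wz":6.6},{"x":-0.294,"y":-0.288,"wz":6.6},{"x":-0.294,"y":-0.288,"wz":6.6},{"x":-0.294,"y":-0.288,"wz":6.6},{"x":-0.294,"y":-0.288,"wz":6.6},{"x":-0.294,"y":-0.288,"wz":6.6},{"x":-0.294,"y":-0.288,"wz":6.6}]' 0.06
python3 -c "
from h import *
to([.5634,-.1826,.222],.9)"
```

```text
t 0.3 pos [0.2767 0.5879 0.2222] yaw 1.131 w 0.087 F [ 0.1 -0.1 -0.6] 0.0
xyz [-0.5875 -0.5752  0.0006] w [-4.000e-02  1.000e-02  1.324e+01] q7 -0.06invalid input at $[0]: expected keys x, y, z, wx, wy, wz
```

```bash
python3 -m handwheel '[{"x":-0.294,"y":-0.288,"z":0,"wx":0,"wy":0,"wz":6.6},{"x":-0.294,"y":-0.288,"z":0,"wx":0,"wy":0,"wz":6.6},{"x":-0.294,"y":-0.288,"z":0,"wx":0,"wy":0,"wz":6.6},{"x":-0.294,"y":-0.288,"z":0,"wx":0,"wy":0,"wz":6.6},{"x":-0.294,"y":-0.288,"z":0,"wx":0,"wy":0,"wz":6.6},{"x":-0.294,"y":-0.288,"z":0,"wx":0,"wy":0,"wz":6.6},{"x":-0.294,"y":-0.288,"z":0,"wx":0,"wy":0,"wz":6.6},{"x":-0.294,"y":-0.288,"z":0,"wx":0,"wy":0,"wz":6.6},{"x":-0.294,"y":-0.288,"z":0,"wx":0,"wy":0,"wz":6.6},{"x":-0.294,"y":-0.288,"z":0,"wx":0,"wy":0,"wz":6.6}]' 0.06
python3 -c "
from h import *
to([.5634,-.1826,.222],.9)"
```

```text
time: 1.13
position: [0.4208, 0.1995, 0.2229]
tool_rot: [0.863, 3.02, 0.001]
ft_force: [1.1, -0.1, -0.1]
grip_width: 0.689
grip_force: 0.0
t 1.13 pos [0.4208 0.1995 0.2229] yaw 1.014 w 0.06 F [ 1.1 -0.1 -0.1] 0.0
xyz [-0.3229 -0.2492  0.0008] w [0.04 0.02 6.56] q7 0.5
```

```bash
python3 -m handwheel '[{"x":-0.323,"y":-0.249,"z":0,"wx":0,"wy":0,"wz":6.6},{"x":-0.323,"y":-0.249,"z":0,"wx":0,"wy":0,"wz":6.6},{"x":-0.323,"y":-0.249,"z":0,"wx":0,"wy":0,"wz":6.6},{"x":-0.323,"y":-0.249,"z":0,"wx":0,"wy":0,"wz":6.6},{"x":-0.323,"y":-0.249,"z":0,"wx":0,"wy":0,"wz":6.6},{"x":-0.323,"y":-0.249,"z":0,"wx":0,"wy":0,"wz":6.6},{"x":-0.323,"y":-0.249,"z":0,"wx":0,"wy":0,"wz":6.6},{"x":-0.323,"y":-0.249,"z":0,"wx":0,"wy":0,"wz":6.6},{"x":-0.323,"y":-0.249,"z":0,"wx":0,"wy":0,"wz":6.6},{"x":-0.323,"y":-0.249,"z":0,"wx":0,"wy":0,"wz":6.6}]' 0.06
python3 -m handwheel '[{"x":0,"y":0,"z":0,"wx":0,"wy":0,"wz":0},{"x":0,"y":0,"z":0,"wx":0,"wy":0,"wz":0}]'
python3 -c "
from h import *
to([.5634,-.1826,.11],.9)"
```

```text
time: 1.97
position: [0.5639, -0.183, 0.2229]
tool_rot: [1.035, 2.965, -0.002]
ft_force: [0.6, 0.3, 0.2]
grip_width: 0.688
grip_force: 0.0
time: 2.13
position: [0.5631, -0.182, 0.2222]
tool_rot: [-1.04, -2.964, 0.002]
ft_force: [0.4, 0.6, -0.6]
grip_width: 0.686
grip_force: 0.0
t 2.13 pos [ 0.5631 -0.182   0.2222] yaw 0.896 w 0.0597 F [ 0.4  0.6 -0.6] 0.0
xyz [-6.000e-04 -1.000e-04  1.122e-01] w [-0.09  0.   -0.22] q7 1.28
```

```bash
python3 -m handwheel '[{"x":0,"y":0,"z":0.03,"wx":0,"wy":0,"wz":0},{"x":0,"y":0,"z":0.06,"wx":0,"wy":0,"wz":0},{"x":0,"y":0,"z":0.09,"wx":0,"wy":0,"wz":0},{"x":0,"y":0,"z":0.112,"wx":0,"wy":0,"wz":0},{"x":0,"y":0,"z":0.112,"wx":0,"wy":0,"wz":0}]'
python3 -m handwheel '[{"x":0,"y":0,"z":0,"wx":0,"wy":0,"wz":0},{"x":0,"y":0,"z":0,"wx":0,"wy":0,"wz":0},{"x":0,"y":0,"z":0,"wx":0,"wy":0,"wz":0},{"x":0,"y":0,"z":0,"wx":0,"wy":0,"wz":0},{"x":0,"y":0,"z":0,"wx":0,"wy":0,"wz":0},{"x":0,"y":0,"z":0,"wx":0,"wy":0,"wz":0},{"x":0,"y":0,"z":0,"wx":0,"wy":0,"wz":0},{"x":0,"y":0,"z":0,"wx":0,"wy":0,"wz":0},{"x":0,"y":0,"z":0,"wx":0,"wy":0,"wz":0},{"x":0,"y":0,"z":0,"wx":0,"wy":0,"wz":0}]' 0 4
python3 -c "
from h import *
to([.5634,-.1826,.11],.9)"
```

```text
time: 2.55
position: [0.5601, -0.1759, 0.1057]
tool_rot: [-1.026, -2.96, 0.0]
ft_force: [-1.1, 0.2, -0.5]
grip_width: 0.689
grip_force: 0.0
time: 3.38
position: [0.5624, -0.1814, 0.1111]
tool_rot: [-1.035, -2.965, 0.003]
ft_force: [-4.5, -3.3, 5.1]
grip_width: 0.229
grip_force: 4.0
t 3.38 pos [ 0.5624 -0.1814  0.1111] yaw 0.899 w 0.02 F [-4.5 -3.3  5.1] 4.009255715642439
xyz [-0.0015 -0.0003  0.0011] w [-0.12 -0.   -0.06] q7 1.33
```

Width 19.9 mm, so the pinch is square. Squeezing harder, then turning −1.354 rad (wz +77.6°).

```bash
python3 -m handwheel '[{"x":0,"y":0,"z":0,"wx":0,"wy":0,"wz":0},{"x":0,"y":0,"z":0,"wx":0,"wy":0,"wz":0},{"x":0,"y":0,"z":0,"wx":0,"wy":0,"wz":0},{"x":0,"y":0,"z":0,"wx":0,"wy":0,"wz":0}]' 0 40
python3 -m handwheel '[{"x":0.0002,"y":0,"z":0,"wx":0,"wy":0,"wz":7},{"x":0.0005,"y":0.0001,"z":0,"wx":0,"wy":0,"wz":14},{"x":0.0007,"y":0.0001,"z":0,"wx":0,"wy":0,"wz":21},{"x":0.0009,"y":0.0002,"z":0,"wx":0,"wy":0,"wz":28},{"x":0.0011,"y":0.0004,"z":0,"wx":0,"wy":0,"wz":35},{"x":0.0013,"y":0.0005,"z":0,"wx":0,"wy":0,"wz":42},{"x":0.0015,"y":0.0007,"z":0,"wx":0,"wy":0,"wz":49},{"x":0.0017,"y":0.0009,"z":0,"wx":0,"wy":0,"wz":56},{"x":0.0018,"y":0.0011,"z":0,"wx":0,"wy":0,"wz":63},{"x":0.0019,"y":0.0013,"z":0,"wx":0,"wy":0,"wz":70}]' 0 40
python3 -m handwheel '[{"x":0.0001,"y":0,"z":0,"wx":0,"wy":0,"wz":4},{"x":0.0003,"y":0,"z":0,"wx":0,"wy":0,"wz":7.6},{"x":0.0003,"y":0,"z":0,"wx":0,"wy":0,"wz":7.6},{"x":0.0003,"y":0,"z":0,"wx":0,"wy":0,"wz":7.6},{"x":0.0003,"y":0,"z":0,"wx":0,"wy":0,"wz":7.6}]' 0 40
python3 -c "
from h import *
to([.5628,-.1801,.111],-.455)
print(ctrl.get_state()['torque'])
d=get('top');s=get('scene')
a=cv2.resize(d['image'][190:300,355:455],(500,550),interpolation=2);b=cv2.resize(s['image'][190:280,205:300],(300,284),interpolation=2)
o=np.zeros((550,800,3),np.uint8);o[:,:500]=a;o[:284,500:]=b;cv2.imwrite('pics/turn.png',o[:,:,::-1])"
```

```text
time: 3.72
position: [0.5624, -0.1814, 0.1112]
tool_rot: [-1.035, -2.965, 0.003]
ft_force: [-4.7, -3.4, 5.3]
grip_width: 0.223
grip_force: 39.9
time: 4.55
position: [0.5639, -0.1788, 0.1112]
tool_rot: [2.551, 1.827, 0.001]
ft_force: [2.7, -4.4, -0.6]
grip_width: 0.224
grip_force: 39.9
time: 4.97
position: [0.5642, -0.1787, 0.1112]
tool_rot: [2.662, 1.661, 0.002]
ft_force: [2.9, -4.5, -0.1]
grip_width: 0.226
grip_force: 39.9
t 4.97 pos [ 0.5642 -0.1787  0.1112] yaw -0.455 w 0.0197 F [ 2.9 -4.5 -0.1] 39.88097520807827
xyz [-0.0019 -0.0006  0.0002] w [0.24 0.06 0.01] q7 0.06
[-0.69034212 -0.13458241 -0.07672122]
```

View pics/turn.png

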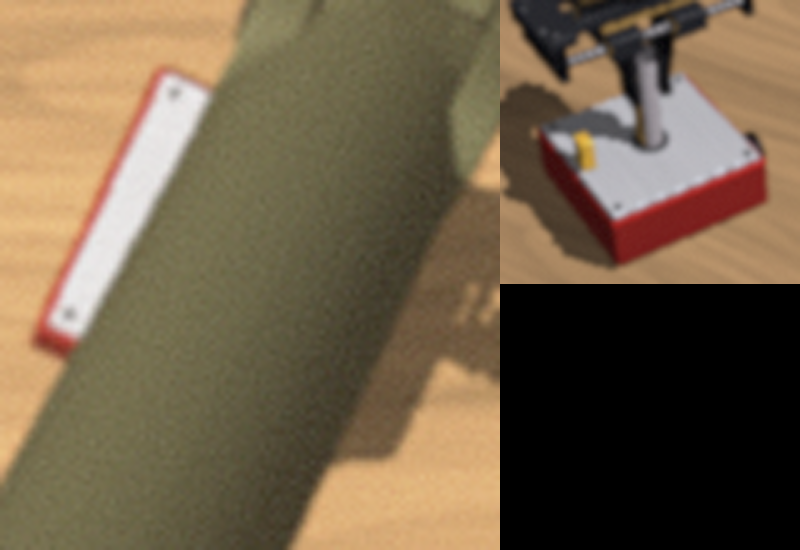

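The flat now faces the post: the brown strip shows on the spindle's left at (640,130) of the crop, next to the post at (585,150). Release, rise, and go to the spool.

```bash
python3 -m handwheel '[{"x":0,"y":0,"z":0,"wx":0,"wy":0,"wz":0},{"x":0,"y":0,"z":0,"wx":0,"wy":0,"wz":0},{"x":0,"y":0,"z":0,"wx":0,"wy":0,"wz":0},{"x":0,"y":0,"z":0,"wx":0,"wy":0,"wz":0},{"x":0,"y":0,"z":0,"wx":0,"wy":0,"wz":0},{"x":0,"y":0,"z":-0.03,"wx":0,"wy":0,"wz":0},{"x":0,"y":0,"z":-0.06,"wx":0,"wy":0,"wz":0},{"x":0,"y":0,"z":-0.1,"wx":0,"wy":0,"wz":0},{"x":0,"y":0,"z":-0.11,"wx":0,"wy":0,"wz":0}]' 0.06
python3 -c "
from h import *
to([.5097,.1637,.22],-.50)"
```

```text
time: 5.82
position: [0.5654, -0.1781, 0.2263]
tool_rot: [2.66, 1.662, 0.01]
ft_force: [1.1, -1.3, 0.3]
grip_width: 0.679
grip_force: 0.0
t 5.82 pos [ 0.5654 -0.1781  0.2263] yaw -0.454 w 0.0591 F [ 1.1 -1.3  0.3] 0.0
xyz [ 0.2828 -0.1999  0.0055] w [ 0.43 -0.16  2.64] q7 -0.01
```

```bash
python3 -m handwheel '[{"x":0.283,"y":-0.2,"z":0,"wx":0,"wy":0,"wz":2.6},{"x":0.283,"y":-0.2,"z":0,"wx":0,"wy":0,"wz":2.6},{"x":0.283,"y":-0.2,"z":0,"wx":0,"wy":0,"wz":2.6},{"x":0.283,"y":-0.2,"z":0,"wx":0,"wy":0,"wz":2.6},{"x":0.283,"y":-0.2,"z":0,"wx":0,"wy":0,"wz":2.6},{"x":0.283,"y":-0.2,"z":0,"wx":0,"wy":0,"wz":2.6},{"x":0.283,"y":-0.2,"z":0,"wx":0,"wy":0,"wz":2.6},{"x":0.283,"y":-0.2,"z":0,"wx":0,"wy":0,"wz":2.6},{"x":0.283,"y":-0.2,"z":0,"wx":0,"wy":0,"wz":2.6},{"x":0.283,"y":-0.2,"z":0,"wx":0,"wy":0,"wz":2.6}]' 0.06
python3 - <<'E'
from h import *
to([.5097,.1637,.054],-.50)
s=get('scene');t=get('top')
S=s['image'];HS=cv2.cvtColor(S,cv2.COLOR_RGB2HSV)
m=cv2.inRange(HS,(100,90,40),(130,255,255));m[:,:350]=0;m[:,405:]=0;m[:240]=0;m[305:]=0
x,y,w,h=cv2.boundingRect(m);print('blue box',x,y,w,h)
# expected edges for spool at hypothesis: flange silhouettes from both flanges
for p in([.5097,.1637],[.505,.1637],[.5097,.168]):
    q=np.array([proj(s,[p[0]+.034*np.cos(a),p[1]+.034*np.sin(a),z]) for a in np.linspace(0,6.28,90) for z in(0,.004,.044,.048)])
    print(p,q.min(0).round(1),q.max(0).round(1),'screw',proj(s,[p[0]+.026*np.cos(1.07),p[1]+.026*np.sin(1.07),.062]).round(1))
a=cv2.resize(t['image'][220:310,215:315],(400,360),interpolation=2);b=cv2.resize(S[225:310,330:425],(400,358),interpolation=2)
d=cv2.resize(S[190:280,205:300],(300,284),interpolation=2)
o=np.zeros((600,800,3),np.uint8);o[:360,:400]=a;o[:358,400:]=b;o[316:,:300]=d;cv2.imwrite('pics/hov.png',o[:,:,::-1])
H=HS[:,:,:];r=np.argwhere(cv2.inRange(HS,(0,110,60),(8,255,255))[255:285,360:395]);print('red',r.mean(0)[::-1]+[360,255],len(r))
for z in(.075,.09,.12):
    u,v=proj(s,[.565,-.181,z]);v=int(round(v));x=int(u);print(z,round(u,1),S[v,x-8:x+8].tolist(),x-8)
E
```

```text
time: 6.65
position: [0.5055, 0.1709, 0.22]
tool_rot: [-2.693, -1.616, 0.0]
ft_force: [-0.0, -0.1, 0.1]
grip_width: 0.689
grip_force: 0.0
t 6.65 pos [0.5055 0.1709 0.22  ] yaw -0.49 w 0.0599 F [-0.  -0.1  0.1] 0.0
xyz [-0.0044  0.0074  0.166 ] w [-0.08 -0.03  0.58] q7 -0.81
blue box 361 264 27 28
[0.5097, 0.1637] [359.4 259.8] [387.2 291.4] screw [380.6 271.1]
[0.505, 0.1637] [360.1 258.7] [388.  290.3] screw [381.4 270. ]
[0.5097, 0.168] [360.8 260.3] [388.8 292. ] screw [382.2 271.7]
red [379.33333333 270.33333333] 3
0.075 250.8 [[82, 81, 85], [82, 83, 85], [83, 84, 87], [83, 83, 87], [83, 81, 83], [83, 76, 70], [80, 66, 48], [80, 65, 42], [80, 68, 56], [79, 72, 70], [78, 75, 78], [74, 72, 75], [73, 70, 73], [72, 70, 74], [76, 75, 79], [81, 81, 84]] 242
0.09 250.3 [[84, 82, 86], [83, 82, 85], [83, 82, 86], [83, 83, 86], [83, 80, 79], [81, 71, 62], [79, 65, 42], [80, 66, 47], [80, 72, 67], [78, 74, 76], [76, 74, 78], [75, 73, 76], [74, 71, 75], [84, 82, 85], [100, 99, 102], [114, 114, 117]] 242
0.12 249.3 [[177, 140, 102], [178, 141, 103], [179, 142, 103], [175, 139, 101], [162, 128, 91], [128, 101, 69], [93, 73, 46], [78, 65, 47], [79, 70, 66], [79, 75, 77], [76, 73, 77], [73, 70, 74], [83, 79, 81], [115, 111, 111], [154, 151, 151], [177, 174, 176]] 241
```

View pics/hov.png

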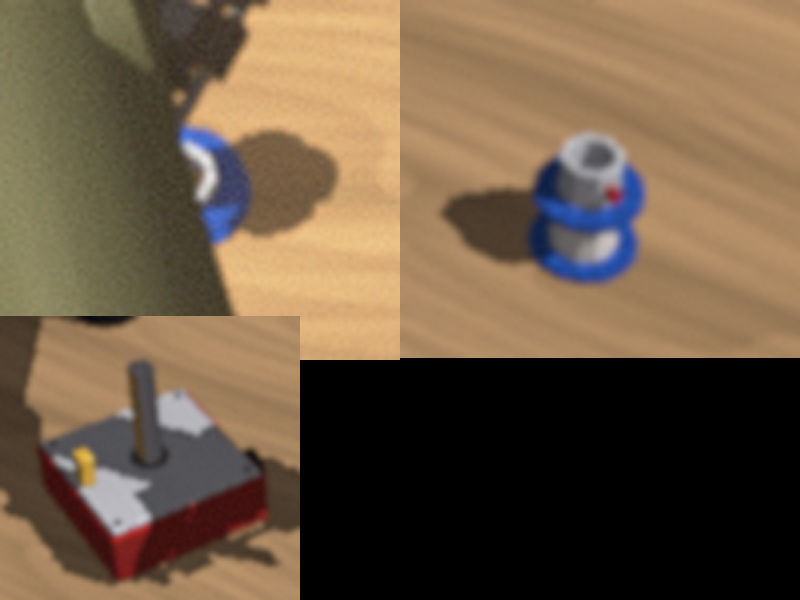

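The flat checks out: brass spans columns 246–249 at the spindle's left, against 249 expected for its right edge. The spool refines to (0.5095, 0.1655) with screw yaw ≈ 1.0. Next I settle and compute the final approach.

```bash
python3 -m handwheel '[{"x":0,"y":0,"z":0.08,"wx":0,"wy":0,"wz":0},{"x":0,"y":0,"z":0.08,"wx":0,"wy":0,"wz":0},{"x":0,"y":0,"z":0.08,"wx":0,"wy":0,"wz":0},{"x":0,"y":0,"z":0.08,"wx":0,"wy":0,"wz":0},{"x":0,"y":0,"z":0.08,"wx":0,"wy":0,"wz":0}]' 0.06
python3 -c "
from h import *
to([.5095,.1655,.053],-.57)"
```

```text
time: 7.17
position: [0.5087, 0.1639, 0.1424]
tool_rot: [2.703, 1.6, 0.003]
ft_force: [0.1, -0.3, 0.5]
grip_width: 0.693
grip_force: 0.0
t 7.17 pos [0.5087 0.1639 0.1424] yaw -0.502 w 0.0603 F [ 0.1 -0.3  0.5] 0.0
xyz [ 0.0017 -0.0002  0.0894] w [ 0.09 -0.09  3.92] q7 -0.77
```

```bash
python3 -m handwheel '[{"x":0.002,"y":0,"z":0.02,"wx":0,"wy":0,"wz":4},{"x":0.002,"y":0,"z":0.04,"wx":0,"wy":0,"wz":4},{"x":0.002,"y":0,"z":0.055,"wx":0,"wy":0,"wz":4},{"x":0.002,"y":0,"z":0.067,"wx":0,"wy":0,"wz":4},{"x":0.002,"y":0,"z":0.076,"wx":0,"wy":0,"wz":4},{"x":0.002,"y":0,"z":0.082,"wx":0,"wy":0,"wz":4},{"x":0.002,"y":0,"z":0.086,"wx":0,"wy":0,"wz":4},{"x":0.002,"y":0,"z":0.088,"wx":0,"wy":0,"wz":4},{"x":0.002,"y":0,"z":0.088,"wx":0,"wy":0,"wz":4}]' 0.06
python3 -m handwheel '[{"x":0,"y":0,"z":0,"wx":0,"wy":0,"wz":0},{"x":0,"y":0,"z":0,"wx":0,"wy":0,"wz":0},{"x":0,"y":0,"z":0,"wx":0,"wy":0,"wz":0},{"x":0,"y":0,"z":0,"wx":0,"wy":0,"wz":0},{"x":0,"y":0,"z":0,"wx":0,"wy":0,"wz":0},{"x":0,"y":0,"z":0,"wx":0,"wy":0,"wz":0},{"x":0,"y":0,"z":0,"wx":0,"wy":0,"wz":0},{"x":0,"y":0,"z":0,"wx":0,"wy":0,"wz":0},{"x":0,"y":0,"z":0,"wx":0,"wy":0,"wz":0}]' 0.02 5
python3 -c "
from h import *
to([.5095,.1655,.053],-.57)"
python3 -m handwheel '[{"x":0,"y":0,"z":0,"wx":0,"wy":0,"wz":0},{"x":0,"y":0,"z":0,"wx":0,"wy":0,"wz":0},{"x":0,"y":0,"z":0,"wx":0,"wy":0,"wz":0},{"x":0,"y":0,"z":0,"wx":0,"wy":0,"wz":0},{"x":0,"y":0,"z":0,"wx":0,"wy":0,"wz":0}]' 0.02 35
python3 - <<'E'
from h import *
to([.5095,.1655,.053],-.57)
s=get('scene');cv2.imwrite('pics/grip.png',cv2.resize(s['image'][215:310,320:430],(660,570),interpolation=2)[:,:,::-1])
E
```

```text
time: 7.92
position: [0.5084, 0.1669, 0.0528]
tool_rot: [2.756, 1.509, 0.001]
ft_force: [0.1, -0.6, 0.5]
grip_width: 0.688
grip_force: 0.0
time: 8.67
position: [0.5086, 0.1667, 0.0529]
tool_rot: [2.755, 1.508, 0.001]
ft_force: [1.3, -1.7, 2.5]
grip_width: 0.412
grip_force: 5.0
t 8.67 pos [0.5086 0.1667 0.0529] yaw -0.569 w 0.0359 F [ 1.3 -1.7  2.5] 4.971389202964929
xyz [-0.0005  0.0014 -0.0001] w [ 0.04 -0.03  0.05] q7 -0.76
time: 9.08
position: [0.5086, 0.1667, 0.0529]
tool_rot: [2.755, 1.508, 0.001]
ft_force: [0.3, -2.1, 5.9]
grip_width: 0.407
grip_force: 34.9
t 9.08 pos [0.5086 0.1667 0.0529] yaw -0.569 w 0.0354 F [ 0.3 -2.1  5.9] 34.87660496699391
xyz [-0.0005  0.0014 -0.0001] w [ 0.04 -0.03  0.05] q7 -0.76
```

View pics/grip.png

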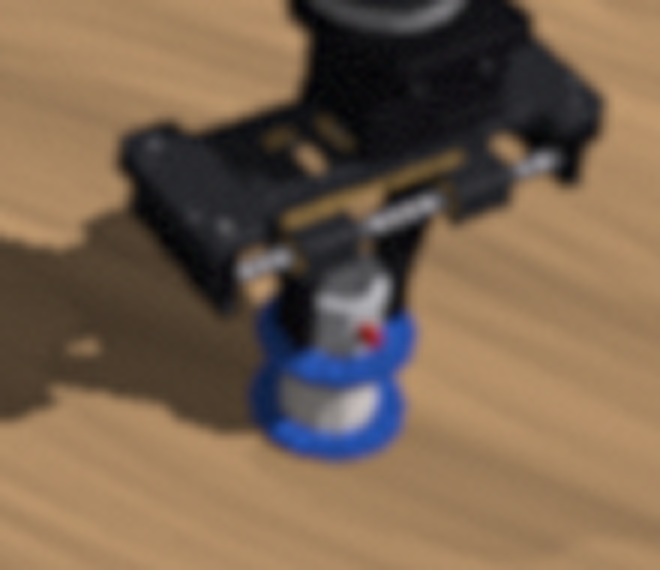

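Width 35.9 mm, so the collar is square in the pads; the red screw at (370,335) lies centrally between the fingers. Lifting.

```bash
python3 -m handwheel '[{"x":0,"y":0,"z":-0.01,"wx":0,"wy":0,"wz":0},{"x":0,"y":0,"z":-0.03,"wx":0,"wy":0,"wz":0},{"x":0,"y":0,"z":-0.06,"wx":0,"wy":0,"wz":0},{"x":0,"y":0,"z":-0.09,"wx":0,"wy":0,"wz":0},{"x":0,"y":0,"z":-0.12,"wx":0,"wy":0,"wz":0},{"x":0,"y":0,"z":-0.15,"wx":0,"wy":0,"wz":0},{"x":0,"y":0,"z":-0.175,"wx":0,"wy":0,"wz":0},{"x":0,"y":0,"z":-0.187,"wx":0,"wy":0,"wz":0},{"x":0,"y":0,"z":-0.187,"wx":0,"wy":0,"wz":0},{"x":0,"y":0,"z":-0.187,"wx":0,"wy":0,"wz":0}]'
python3 -c "
from h import *
to([.565,-.181,.24],-2.026)"
```

```text
time: 9.97
position: [0.5074, 0.1671, 0.2387]
tool_rot: [-2.755, -1.509, 0.002]
ft_force: [0.1, -0.7, -2.4]
grip_width: 0.41
grip_force: 34.9
t 9.97 pos [0.5074 0.1671 0.2387] yaw -0.568 w 0.0356 F [ 0.1 -0.7 -2.4] 34.88453224446857
xyz [-0.2624  0.2359 -0.0014] w [-3.000e-02  8.000e-02  8.352e+01] q7 -0.89
```

```bash
python3 -m handwheel '[{"x":-0.010,"y":0.009,"z":0,"wx":0,"wy":0,"wz":4},{"x":-0.030,"y":0.027,"z":0,"wx":0,"wy":0,"wz":10},{"x":-0.055,"y":0.049,"z":0,"wx":0,"wy":0,"wz":17},{"x":-0.08,"y":0.072,"z":0,"wx":0,"wy":0,"wz":24},{"x":-0.105,"y":0.094,"z":0,"wx":0,"wy":0,"wz":31},{"x":-0.13,"y":0.117,"z":0,"wx":0,"wy":0,"wz":38},{"x":-0.155,"y":0.139,"z":0,"wx":0,"wy":0,"wz":45},{"x":-0.175,"y":0.157,"z":0,"wx":0,"wy":0,"wz":52},{"x":-0.19,"y":0.171,"z":0,"wx":0,"wy":0,"wz":57},{"x":-0.2,"y":0.18,"z":0,"wx":0,"wy":0,"wz":60}]'
python3 -m handwheel '[{"x":0,"y":0,"z":0,"wx":0,"wy":0,"wz":0},{"x":0,"y":0,"z":0,"wx":0,"wy":0,"wz":0}]'
python3 -c "
from h import *
to([.565,-.181,.24],-2.026)"
```

```text
time: 10.8
position: [0.5505, -0.1014, 0.2373]
tool_rot: [3.139, -0.083, -0.006]
ft_force: [0.4, 0.5, -1.0]
grip_width: 0.409
grip_force: 34.9
time: 10.97
position: [0.5512, -0.0982, 0.2381]
tool_rot: [-3.141, 0.07, 0.005]
ft_force: [0.2, -0.1, -2.1]
grip_width: 0.408
grip_force: 34.9
t 10.97 pos [ 0.5512 -0.0982  0.2381] yaw -1.616 w 0.0355 F [ 0.2 -0.1 -2.1] 34.884886392974295
xyz [ 0.0175  0.0821 -0.002 ] w [ 0.04  0.16 23.52] q7 -1.35
```

```bash
python3 -m handwheel '[{"x":0.003,"y":0.012,"z":0,"wx":0,"wy":0,"wz":4},{"x":0.007,"y":0.03,"z":0,"wx":0,"wy":0,"wz":9},{"x":0.011,"y":0.05,"z":0,"wx":0,"wy":0,"wz":14},{"x":0.015,"y":0.068,"z":0,"wx":0,"wy":0,"wz":19},{"x":0.0175,"y":0.082,"z":-0.001,"wx":0,"wy":0,"wz":23.5},{"x":0.0175,"y":0.082,"z":-0.001,"wx":0,"wy":0,"wz":23.5},{"x":0.0175,"y":0.082,"z":-0.001,"wx":0,"wy":0,"wz":23.5},{"x":0.0175,"y":0.082,"z":-0.001,"wx":0,"wy":0,"wz":23.5},{"x":0.0175,"y":0.082,"z":-0.001,"wx":0,"wy":0,"wz":23.5}]'
python3 - <<'E'
from h import *
to([.565,-.181,.24],-2.026)
p=ctrl.get_state()['position']
s=get('scene');t=get('top');S=s['image'];H=cv2.cvtColor(S,cv2.COLOR_RGB2HSV)
m=cv2.inRange(H,(100,100,30),(130,255,255));u,v=proj(s,[*p[:2],.187]).astype(int);m[:,:u-25]=0;m[:,u+25:]=0;m[:v-35]=0;m[v+25:]=0
b=cv2.boundingRect(m)
for d in((0,0),(.003,0),(0,.003)):
    q=np.array([proj(s,[p[0]+d[0]+.034*np.cos(a),p[1]+d[1]+.034*np.sin(a),p[2]-.053+z]) for a in np.linspace(0,6.28,90) for z in(0,.004,.044,.048)]);print(d,q.min(0).round(1),q.max(0).round(1))
print('box',b[0],b[1],b[0]+b[2]-1,b[1]+b[3]-1)
# spool's column extents per row vs spindle's
for r in range(b[1],b[1]+b[3],2):
    c=np.flatnonzero(m[r]);print(r,c.min(),c.max(),end='; ')
a=cv2.resize(S[130:270,190:320],(520,560),interpolation=2);cv2.imwrite('pics/above.png',a[:,:,::-1])
E
```

```text
time: 11.72
position: [0.5662, -0.1787, 0.2401]
tool_rot: [-3.061, 0.701, 0.001]
ft_force: [-0.8, 0.4, -3.0]
grip_width: 0.413
grip_force: 34.9
t 11.72 pos [ 0.5662 -0.1787  0.2401] yaw -2.021 w 0.036 F [-0.8  0.4 -3. ] 34.88450014963746
xyz [-0.0001  0.0025  0.0001] w [-0.08  0.07  0.26] q7 -1.53
(0, 0) [232.  173.2] [260.8 204.2]
(0.003, 0) [231.3 173.7] [260.1 204.8]
(0, 0.003) [233.  173.5] [261.8 204.6]
box 232 161 261 204
161 232 234; 163 232 236; 165 233 236; 167 233 237; 169 234 237; Traceback (most recent call last):
  File "<stdin>", line 12, in <module>
    return umr_minimum(a, axis, None, out, keepdims, initial, where)
ValueError: zero-size array to reduction operation minimum which has no identity
```

Flange silhouette at columns 232–261 matches the prediction at the TCP (232–260.8), so the spool's axis coincides with the TCP. Lowering it over the spindle until just before the collar meets the nose.

```bash
python3 -m handwheel '[{"x":0,"y":0.0025,"z":0,"wx":0,"wy":0,"wz":0.2},{"x":0,"y":0.0025,"z":0,"wx":0,"wy":0,"wz":0.2},{"x":0,"y":0.0025,"z":0.01,"wx":0,"wy":0,"wz":0.2},{"x":0,"y":0.0025,"z":0.02,"wx":0,"wy":0,"wz":0.2},{"x":0,"y":0.0025,"z":0.03,"wx":0,"wy":0,"wz":0.2},{"x":0,"y":0.0025,"z":0.04,"wx":0,"wy":0,"wz":0.2},{"x":0,"y":0.0025,"z":0.05,"wx":0,"wy":0,"wz":0.2},{"x":0,"y":0.0025,"z":0.06,"wx":0,"wy":0,"wz":0.2},{"x":0,"y":0.0025,"z":0.068,"wx":0,"wy":0,"wz":0.2},{"x":0,"y":0.0025,"z":0.068,"wx":0,"wy":0,"wz":0.2}]'
python3 -m handwheel '[{"x":0,"y":0,"z":0,"wx":0,"wy":0,"wz":0},{"x":0,"y":0,"z":0,"wx":0,"wy":0,"wz":0}]'
python3 - <<'E'
from h import *
to([.565,-.181,.123],-2.026)
s=get('scene');t=get('top');S=s['image']
a=cv2.resize(S[130:270,190:320],(520,560),interpolation=2);cv2.imwrite('pics/above.png',a[:,:,::-1])
E
```

```text
time: 12.65
position: [0.5636, -0.1831, 0.1703]
tool_rot: [3.059, -0.715, -0.005]
ft_force: [-1.1, -0.4, -2.5]
grip_width: 0.409
grip_force: 34.9
time: 12.82
position: [0.565, -0.1839, 0.173]
tool_rot: [3.059, -0.715, 0.001]
ft_force: [0.6, -0.7, -1.0]
grip_width: 0.407
grip_force: 34.9
t 12.82 pos [ 0.565  -0.1839  0.173 ] yaw -2.03 w 0.0354 F [ 0.6 -0.7 -1. ] 34.884444666677155
xyz [-0.0013 -0.0026  0.05  ] w [-0.   -0.05 -0.23] q7 -1.49
```

View pics/above.png

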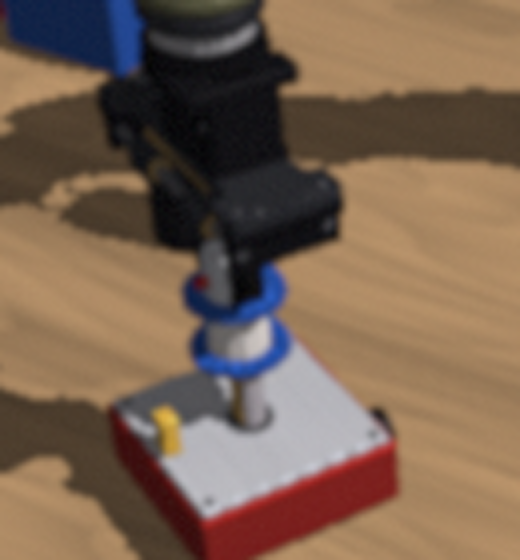

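The lower part of the spool is over the spindle, with the red screw at (200,282) pointing to the post (165,430) side. Correcting the residual offset and letting it settle.

```bash
python3 -m handwheel '[{"x":-0.001,"y":-0.0025,"z":0,"wx":0,"wy":0,"wz":0},{"x":-0.001,"y":-0.0025,"z":0,"wx":0,"wy":0,"wz":0},{"x":-0.001,"y":-0.0025,"z":0,"wx":0,"wy":0,"wz":0},{"x":-0.001,"y":-0.0025,"z":0,"wx":0,"wy":0,"wz":0},{"x":-0.001,"y":-0.0025,"z":0,"wx":0,"wy":0,"wz":0},{"x":-0.001,"y":-0.0025,"z":0,"wx":0,"wy":0,"wz":0}]'
python3 -c "
from h import *
to([.565,-.181,.123],-2.026)"
python3 -m handwheel '[{"x":0,"y":0,"z":0,"wx":0,"wy":0,"wz":0},{"x":0,"y":0,"z":0,"wx":0,"wy":0,"wz":0},{"x":0,"y":0,"z":0,"wx":0,"wy":0,"wz":0}]'
python3 -c "
from h import *
to([.565,-.181,.123],-2.026)"
```

```text
time: 13.42
position: [0.565, -0.1809, 0.1726]
tool_rot: [-3.059, 0.715, -0.0]
ft_force: [0.2, -0.6, -1.8]
grip_width: 0.407
grip_force: 34.9
t 13.42 pos [ 0.565  -0.1809  0.1726] yaw -2.03 w 0.0354 F [ 0.2 -0.6 -1.8] 34.88448144882568
xyz [0.0001 0.0001 0.0496] w [-0.01 -0.01 -0.21] q7 -1.49
time: 13.67
position: [0.5649, -0.1809, 0.1725]
tool_rot: [-3.059, 0.715, -0.0]
ft_force: [-0.0, -0.1, -1.6]
grip_width: 0.407
grip_force: 34.9
t 13.67 pos [ 0.5649 -0.1809  0.1725] yaw -2.03 w 0.0354 F [-0.  -0.1 -1.6] 34.88465834670933
xyz [0.0001 0.     0.0495] w [-0.   -0.   -0.22] q7 -1.49
```

Settled on the axis. Lowering slowly past the nose and the screw tip.

```bash
python3 -m handwheel '[{"x":0,"y":0,"z":0.002,"wx":0,"wy":0,"wz":0},{"x":0,"y":0,"z":0.004,"wx":0,"wy":0,"wz":0},{"x":0,"y":0,"z":0.006,"wx":0,"wy":0,"wz":0},{"x":0,"y":0,"z":0.008,"wx":0,"wy":0,"wz":0},{"x":0,"y":0,"z":0.01,"wx":0,"wy":0,"wz":0},{"x":0,"y":0,"z":0.012,"wx":0,"wy":0,"wz":0},{"x":0,"y":0,"z":0.014,"wx":0,"wy":0,"wz":0},{"x":0,"y":0,"z":0.014,"wx":0,"wy":0,"wz":0},{"x":0,"y":0,"z":0.014,"wx":0,"wy":0,"wz":0}]'
python3 -c "
from h import *
to([.565,-.181,.123],-2.026);print(ctrl.get_state()['torque'].round(2))"
```

```text
time: 14.42
position: [0.5649, -0.1809, 0.1584]
tool_rot: [-3.059, 0.715, 0.0]
ft_force: [-0.5, -0.4, -1.5]
grip_width: 0.407
grip_force: 34.9
t 14.42 pos [ 0.5649 -0.1809  0.1584] yaw -2.03 w 0.0354 F [-0.5 -0.4 -1.5] 34.884467514348216
xyz [0.0002 0.     0.0354] w [ 0.    0.01 -0.22] q7 -1.48
[-0.01  0.17  0.03]
```

```bash
python3 -m handwheel '[{"x":0,"y":0,"z":0.002,"wx":0,"wy":0,"wz":0},{"x":0,"y":0,"z":0.004,"wx":0,"wy":0,"wz":0},{"x":0,"y":0,"z":0.006,"wx":0,"wy":0,"wz":0},{"x":0,"y":0,"z":0.008,"wx":0,"wy":0,"wz":0},{"x":0,"y":0,"z":0.01,"wx":0,"wy":0,"wz":0},{"x":0,"y":0,"z":0.012,"wx":0,"wy":0,"wz":0},{"x":0,"y":0,"z":0.012,"wx":0,"wy":0,"wz":0},{"x":0,"y":0,"z":0.012,"wx":0,"wy":0,"wz":0}]'
python3 -c "
from h import *
to([.565,-.181,.123],-2.026);print(ctrl.get_state()['torque'].round(2))"
```

```text
time: 15.08
position: [0.565, -0.181, 0.1465]
tool_rot: [3.059, -0.715, 0.0]
ft_force: [0.5, -0.7, -1.8]
grip_width: 0.41
grip_force: 34.9
t 15.08 pos [ 0.565  -0.181   0.1465] yaw -2.03 w 0.0357 F [ 0.5 -0.7 -1.8] 34.885096364450874
xyz [0.     0.     0.0235] w [ 0.   -0.01 -0.22] q7 -1.48
[-0.11 -0.03 -0.01]
```

The screw has passed onto the flat with no contact force. Down the last 23.5 mm.

```bash
python3 -m handwheel '[{"x":0,"y":0,"z":0.003,"wx":0,"wy":0,"wz":0},{"x":0,"y":0,"z":0.006,"wx":0,"wy":0,"wz":0},{"x":0,"y":0,"z":0.01,"wx":0,"wy":0,"wz":0},{"x":0,"y":0,"z":0.014,"wx":0,"wy":0,"wz":0},{"x":0,"y":0,"z":0.018,"wx":0,"wy":0,"wz":0},{"x":0,"y":0,"z":0.021,"wx":0,"wy":0,"wz":0},{"x":0,"y":0,"z":0.0235,"wx":0,"wy":0,"wz":0},{"x":0,"y":0,"z":0.0235,"wx":0,"wy":0,"wz":0},{"x":0,"y":0,"z":0.0235,"wx":0,"wy":0,"wz":0},{"x":0,"y":0,"z":0.0235,"wx":0,"wy":0,"wz":0}]'
python3 - <<'E'
from h import *
to([.565,-.181,.123],-2.026);print(ctrl.get_state()['torque'].round(2))
s=get('scene');S=s['image'];H=cv2.cvtColor(S,cv2.COLOR_RGB2HSV)
m=cv2.inRange(H,(100,100,30),(130,255,255));m[:,:225]=0;m[:,280:]=0;m[:190]=0;b=cv2.boundingRect(m);print('blue',b[0],b[1],b[0]+b[2]-1,b[1]+b[3]-1)
for z in(.065,.07,.075):
    q=np.array([proj(s,[.565+.034*np.cos(a),-.181+.034*np.sin(a),z]) for a in np.linspace(0,6.28,90)]);print(z,q.min(0).round(1),q.max(0).round(1))
a=cv2.resize(S[160:270,200:310],(550,550),interpolation=2);cv2.imwrite('pics/end.png',a[:,:,::-1])
E
```

```text
time: 15.92
position: [0.565, -0.1809, 0.1231]
tool_rot: [3.059, -0.715, 0.0]
ft_force: [1.5, -0.8, -3.5]
grip_width: 0.408
grip_force: 34.9
t 15.92 pos [ 0.565  -0.1809  0.1231] yaw -2.03 w 0.0355 F [ 1.5 -0.8 -3.5] 34.885913370817434
xyz [0.     0.     0.0001] w [ 0.   -0.01 -0.22] q7 -1.46
[-0.16 -0.17 -0.  ]
blue 240 211 264 238
0.065 [238.6 224.5] [263.6 240.4]
0.07 [238.4 223.1] [263.4 239. ]
0.075 [238.2 221.7] [263.3 237.6]
```

View pics/end.png

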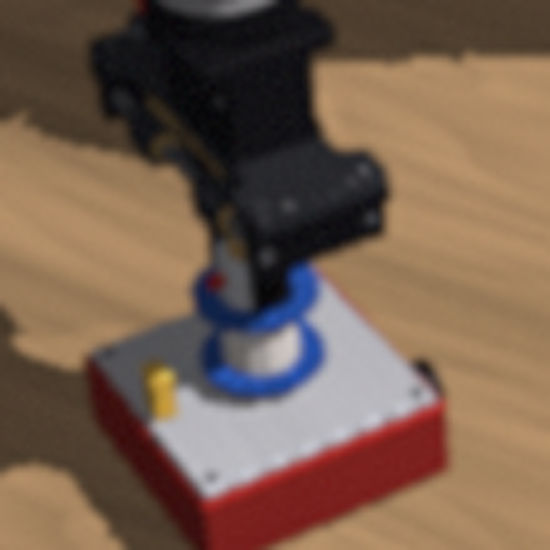

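The spool is on the spindle, upright. Its lower rim is at row 238.5 (z = 0.070 predicts 239), and the screw at (215,280) faces the post at (160,390). Handing in.

```bash
python3 -m handwheel '[{"x":0,"y":0,"z":0,"wx":0,"wy":0,"wz":0},{"x":0,"y":0,"z":0,"wx":0,"wy":0,"wz":0},{"x":0,"y":0,"z":0,"wx":0,"wy":0,"wz":0}]'; python3 -c "
from bench import ctrl
print(ctrl.close_job())"
```

```text
time: 16.22
position: [0.565, -0.181, 0.1231]
tool_rot: [-3.059, 0.715, -0.0]
ft_force: [2.1, -1.9, -2.7]
grip_width: 0.411
grip_force: 34.9
the job is handed in; nothing more can be done
None
```

Job handed in at about 16 s: the spindle's flat faces the yellow post, and the spool is held still and upright on it, collar up, with its screw on the flat and its bottom about 1 cm above the deck; the pen cup, jar and tin were not touched.

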